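# Take the soil sample pan off the heat and lift its lid

## Task

The soil sample in the lidded saucepan has had enough heat: without lifting or tipping the pan, slide it across the glass hotplate to the other, free marked zone, so that its base stands wholly inside that zone's outer circle with the lid still on. Then let go of the pan, lift the lid by its knob straight up off the pan and hold it level and still above the pan, 6 to 10 cm clear of the rim, so that I can look in; finish while still holding it there. Leave the sample tins and the spatula on the bench alone.

Things in the scene. Friction and masses are not known exactly. Their poses are not given: they have to be found in the camera images.
- hotplate: Low two-zone laboratory hotplate, fixed: metal box with a flat black glass top in a thin bright frame, 300 (x) by 500 (y) by 60 mm high over all. Origin: centre of its underside, on the bench; its own x axis points to its back, two rotary controls stick out 20 mm from its front (-x) face. The glass lies 60 mm above the bench. The two printed zones lie 120 mm either side of its middle, along its y axis, 20 mm behind the middle.
- free_zone: The vacant heating zone printed on the black glass: thin grey double circle (the outer one 170 mm inside diameter, the inner one 96 mm) with a small centre cross. Origin: its centre, on the glass. The saucepan starts on the other, equal zone, 240 mm away. Which side is vacant varies.
- pan: Stainless saucepan, 150 mm across the rim, base 128 mm across, 80 mm high, 3 mm wall, about 0.6 kg, standing on the glass; a soil core in its steel ring stands fixed inside it. Origin: centre of its underside, z up. One straight level handle points along the pan's own -x axis, roughly towards the robot. Steel slides on the glass with friction.
- handle (a point): Point in the middle of the handle's thickness, 125 mm from the pan's centre and 62 mm above its underside, a good place to grip. From 105 mm to 225 mm from the pan's centre the handle is a dark steel bar 20 mm wide and 16 mm thick. Axes as the pan's.
- lid: Domed stainless lid lying loose on the pan, 155 mm across, about 0.19 kg. Origin: its centre in the plane that rests on the pan's rim (80 mm above the pan's underside when seated); a plug below it enters the pan by 6 mm with 3 mm of play. The dome rises 11 mm above the origin.
- knob (a point): Middle of the black round lid knob's grip, on the lid's axis, 34 mm above the lid's origin. The knob is 32 mm across from 24 to 43 mm above the lid's origin, and its top is at 48 mm.
- tin_a: Bystander: closed aluminium sample tin, 54 mm across, 52 mm high, standing on the bench at the hotplate's left (+y) end. Origin: centre of its underside.
- tin_b: Bystander: a second such tin near the first. Origin: centre of its underside.
- spatula: Bystander: steel spatula with a wooden handle, 210 mm long, lying on the bench at the hotplate's right (-y) end. Origin: on its underside, handle along its -x.
There are look-alikes about, which are no part of the job. Leave any green or purple look-alike of the lid alone.

How it is judged:
By the outcome, as a careful person would: the job done as asked, in the order asked, and still so for the second after the job is handed in, while the arm keeps its last pose, push and grip.
It also fails if it takes over 48 s, if anything falls off the work surface, if the arm or the gripper's body presses on something with over 40 N, if the wrist force passes 120 N, or if a joint passes its speed limit or range.

## Robot

A 6-joint arm with a two-finger parallel gripper is mounted at the origin on the work surface. World frame = base frame: x ahead of the robot, y to its left, z up, the work surface at z = 0. Lengths are in mm, angles in rad, forces in N, time in s.
With the tool pointing down it reaches from about 375 to 750 mm from the base axis. Payload 9 kg.
Tool frame: the origin (TCP) lies at the very end of the fingers, on their centre line; the grasp point (between the pads) lies 19 mm behind it; x points along the fingers, y is the direction in which the jaws open and shut, and the axes are right-handed (so a half turn about x gives the same grasp; the last joint's range is limited). The gripper opens to 85 mm and grips with 20 to 120 N. Pads are 22 mm wide; open, the fingers measure 114 mm over their backs; the gripper's body (76 mm by 85 mm) begins 54 mm behind the grasp point. The pads swing forward as they close: fully open they stand 13 mm farther back than shut.
Start: joints at [-1.389, 0.104, 0.097, 1.564, 0, 1.353], TCP at [233.553, -552.711, 231.331] pointing down, gripper open.
Joint ranges: [-2.99, 2.99], [-0.84, 1.86], [-1.1, 1.16], [-1.84, 2.11], [-1.51, 1.56], [-3.14, 3.14]. Speed limits (rad/s): [2.22, 2.22, 2.57, 3.14, 3.14, 3.14].

## Interface

Orientations are given as a rotation vector (axis times angle).
In Python, from workcell import get_obs, grab_frame, camera_model, job_done gives the robot as it stands.
- The arm moves only by the tool move_arm, never from a script. Its argument "moves" is a list of rows, each an object with "xyz": the shift along the world's x, y, z in cm, a list of three; "yaw": the turn about the world's z in rad. In form: [{"xyz": [dx, dy, dz], "yaw": yaw}, ...]. A call has 1 to 8 rows; each row is the pose to reach, as a shift and turn from the pose measured when the call began; what a row does not reach only later rows make up. A row lasts 1/10 s, in which the tool goes at most 50 mm and 8.59 degrees, less where a joint would pass 70% of its speed; a pose out of reach is approached as far as the arm can. A call with a gripper value outside its range is refused whole. "hand" is the opening, from 0 (shut) to 1 (fully open), set as the call begins (left out, the last holds). The fingers move at their own pace and stop on an object; "squeeze" is the grip in N (left out, the last holds). Time passes only in rows, so rows that repeat a pose let the fingers close. It gives the time, the measured TCP pose, the force and the opening at its end, in the units of the state.
- get_obs(): the state, without advancing time (a new reading comes with each control period).
- grab_frame(name): name is "side" or "top"; returns the picture (420x560x3 uint8, blue, green, red); there is no depth.
- camera_model(name): a dict with "K" (3x3 intrinsics, pixels), "T" (4x4, takes a point from camera to world coordinates). Camera axes: x right, y down, z forward; pixel columns grow to the right and rows downward; lengths in mm; the calibration is good to about 2 mm. A picture is of the moment at which its call begins. camera_model takes no time and is no camera call.
- job_done(): hands the job in, once; it reports no verdict.
The state is a dict: "clock": time; "q": joint angles; "joint_vel": joint speeds; "joint_torque": joint torques, N m; "ee_pos": TCP position; "ee_rot": TCP orientation; "ft_force": force on the tool from outside, world axes, zero at the start; "ft_torque": the same for the moment, N m; "opening": opening from 0.0 (shut) to 1.0 (fully open).
Only numpy, scipy, OpenCV 4.12 (cv2) and the standard library are available. Lean on these libraries where they do the work, as an engineer would, in place of code of your own. Each camera call takes 0.05 s, during which the arm holds its last target. There are 200 camera calls.

## Working session

There is one attempt and no reset: what is moved stays moved. The work goes in short steps, Python scripts to look and compute and a tool call to move; the robot and the scene stay as the last step left them, time stands still between calls to the robot, and variables do not carry over. Pictures are saved under pics/ and viewed, about 8 in all and at most 12, crops included, and the job is handed in when it is done.

Besides the shell and the picture viewer there is one more tool, called after "Request:" as a command line: name --argument value ..., lists and objects as JSON in quotes. move_arm: Moves the arm, as the interface text tells. Its arguments: {"type":"object","properties":{"moves":{"type":"array"},"hand":{"type":"number"},"squeeze":{"type":"number"}},"required":["moves"]}

```bash
mkdir -p pics; ls; python3 - <<'E'
from workcell import *
import cv2
for n in("side","top"):
    cv2.imwrite(f"pics/{n}0.png",grab_frame(n)); m=camera_model(n); print(n,m["K"],m["T"])
o=get_obs();print(o)
E
```

```text
pics
side [[382.62491714   0.         278.65174855]
 [  0.         382.62491714 213.37510627]
 [  0.           0.           1.        ]] [[-8.06180437e-01 -3.42309554e-01  4.82594315e-01 -1.06034808e+02]
 [-5.91367175e-01  4.40093532e-01 -6.75723721e-01  8.02174052e+02]
 [ 1.89200487e-02 -8.30145681e-01 -5.57225430e-01  8.19823864e+02]
 [ 0.00000000e+00  0.00000000e+00  0.00000000e+00  1.00000000e+00]]
top [[482.44359915   0.         284.10861374]
 [  0.         482.44359915 205.12688315]
 [  0.           0.           1.        ]] [[-2.62472983e-02 -9.96075561e-01  8.45254754e-02  3.96842236e+02]
 [-9.99607754e-01  2.53258255e-02 -1.19557692e-02 -3.78607724e+00]
 [ 9.76817212e-03 -8.48061273e-02 -9.96349589e-01  1.56192437e+03]
 [ 0.00000000e+00  0.00000000e+00  0.00000000e+00  1.00000000e+00]]
{'clock': 0.1, 'q': array([-1.38872132e+00,  1.04650073e-01,  9.65565149e-02,  1.56386645e+00,
        2.73308378e-05,  1.35310180e+00]), 'joint_vel': array([-1.32694297e-03, -4.94154386e-04,  2.86332494e-03,  1.16929975e-03,
       -8.51920275e-04,  9.57330677e-05]), 'joint_torque': array([ 7.37242604e-03, -5.58201742e+01,  5.04724145e+01,  1.28638788e-02,
       -1.87844371e-04,  6.45247695e-06]), 'ee_pos': array([ 233.49151101, -552.40104517,  230.599143  ]), 'ee_rot': array([ 2.00230385,  0.40682489, -2.00220569]), 'ft_force': array([0.23499798, 1.18216744, 0.55996096]), 'ft_torque': array([-0.07121955,  0.01339915,  0.01622826]), 'opening': 0.9999963180840187}
```

View pics/top0.png

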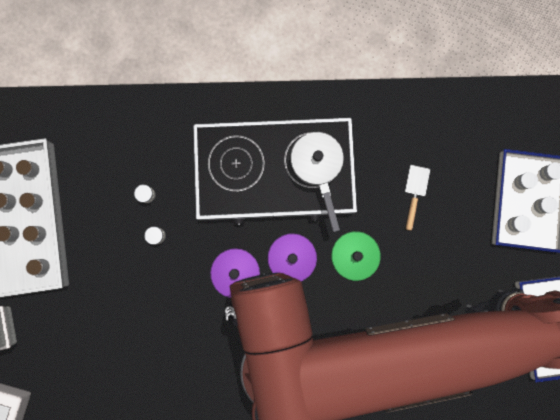

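View pics/side0.png

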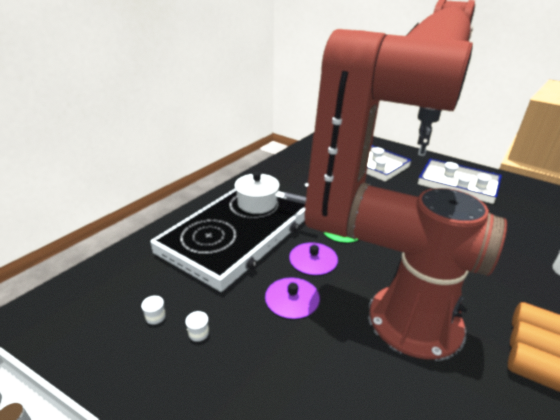

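```bash
cat > h.py <<'E'
from workcell import *
import cv2, numpy as np
from scipy.spatial.transform import Rotation as R
def ray(n,u,v):
    m=camera_model(n);K,T=np.array(m["K"]),np.array(m["T"]);d=T[:3,:3]@np.linalg.solve(K,[u,v,1.]);return T[:3,3],d
def onz(n,u,v,z):
    o,d=ray(n,u,v);return o+d*(z-o[2])/d[2]
def proj(n,p):
    m=camera_model(n);K,T=np.array(m["K"]),np.array(m["T"]);c=K@(T[:3,:3].T@(np.array(p)-T[:3,3]));return c[:2]/c[2]
def cents(mask,amin=8):
    n,_,s,c=cv2.connectedComponentsWithStats(mask.astype(np.uint8));return [(s[i,4],*s[i,:4],c[i].round(1)) for i in range(1,n) if s[i,4]>=amin]
E
python3 - <<'E'
from h import *
im=cv2.imread("pics/top0.png"); g=cv2.cvtColor(im,cv2.COLOR_BGR2GRAY)
# plate frame
x0,y0,x1,y1=180,105,370,232
roi=g[y0:y1,x0:x1]
cs=cv2.findContours((roi>120).astype(np.uint8),cv2.RETR_EXTERNAL,cv2.CHAIN_APPROX_NONE)[0]
c=max(cs,key=cv2.contourArea); r=cv2.minAreaRect(c); b=cv2.boxPoints(r)+[x0,y0]
print("plate",[onz("top",*p,60)[:2].round(0) for p in b])
# free zone ring
z=(g>60).astype(np.uint8)[128:200,202:272]
pts=np.argwhere(z)[:,::-1]+[202,128]
d=np.hypot(*(pts-[236,163]).T); ring=pts[(d>24)&(d<32)].astype(np.float32)
e=cv2.fitEllipse(ring);print("zone",e,onz("top",*e[0],60))
cr=pts[d<7];print("cross",cr.mean(0),onz("top",*cr.mean(0),60), "ring R",e[1][0]/2*1500/482)
# lid bright disc
m=np.zeros_like(g);m[125:195,280:350]=(g[125:195,280:350]>110);
m=cv2.morphologyEx(m,cv2.MORPH_OPEN,np.ones((9,9)));c=max(cv2.findContours(m,0,1)[0],key=cv2.contourArea);e2=cv2.fitEllipse(c);print("lid",e2,onz("top",*e2[0],140))
k=[t for t in cents((g[140:175,300:335]<70))];k=min(k,key=lambda t:np.hypot(*(t[5]-[17,17])))
kc=k[5]+[300,140];print("knob",k,onz("top",*kc,180))
s=cv2.resize(im[120:245,195:365],None,fx=4.5,fy=4.5,interpolation=cv2.INTER_CUBIC);cv2.imwrite("pics/c1.png",s)
o=get_obs();print(R.from_rotvec(o["ee_rot"]).as_matrix().round(3))
E
```

```text
plate [array([791., 262.]), array([ 799., -247.]), array([ 446., -247.]), array([440., 252.])]
zone ((235.77377319335938, 163.02365112304688), (54.281368255615234, 55.02982711791992), 79.0845947265625) [660.96282276 126.66682955  60.        ]
cross [235.54901961 162.7254902 ] [661.9281792  127.35595923  60.        ] ring R 84.46270994131001
lid ((316.7232971191406, 157.99148559570312), (51.148197174072266, 53.9307975769043), 157.41099548339844) [ 656.15315461 -121.8810081   140.        ]
knob (np.int32(66), np.int32(13), np.int32(12), np.int32(9), np.int32(9), array([17.4, 16. ])) [ 654.65652882 -120.71060626  180.        ]
[[-0.     0.389 -0.921]
 [ 0.001 -0.921 -0.389]
 [-1.    -0.001 -0.   ]]
```

View pics/c1.png

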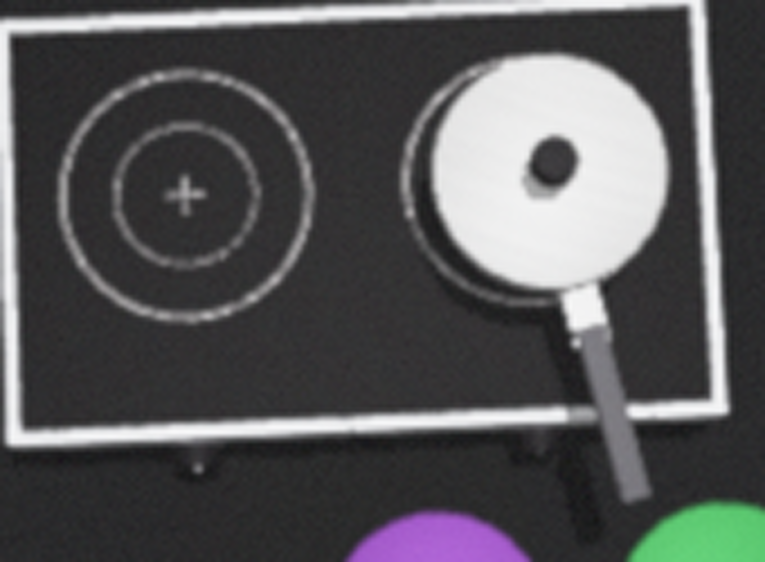

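```bash
python3 - <<'E'
from h import *
im=cv2.imread("pics/top0.png").astype(int); g=im.mean(2)
# handle bar: gray 70..150 below lid
m=np.zeros(g.shape,np.uint8); sub=g[190:234,320:345]; s=(sub>75)&(sub<150)
m[190:234,320:345]=s
t=cents(m,30);print(t)
n,l=cv2.connectedComponents(m);i=np.argmax(np.bincount(l.ravel())[1:])+1
pts=np.argwhere(l==i)[:,::-1].astype(np.float32)
w=np.array([onz("top",*p,130)[:2] for p in pts]).astype(np.float32)
vx,vy,a,b=cv2.fitLine(w,cv2.DIST_HUBER,0,.01,.01).ravel();d=np.array([vx,vy]);d*=-np.sign(vx)
c=np.array([656.,-121.5]);ang=np.arctan2(d[1],d[0]);print("dir",d,"centre",a,b,"ext",np.percentile((w-c)@d,[0,2,98,100]))
rel=np.array([a,b])-c;print("perp offset",rel@[-d[1],d[0]])
v=rel/np.hypot(*rel);print("dir from centre",v,"grip",c+125*v, "grip on line",np.array([a,b])+d*(125-rel@d))
# side knob
im=cv2.imread("pics/side0.png");g2=im.mean(2)
k=[t for t in cents(g2[168:190,245:270]<70,5)];print(k)
print(proj("side",[656,-121.5,174]),proj("side",[656,-121.5,188]),proj("top",[656,-121.5,180]))
E
```

```text
[(np.int32(316), np.int32(320), np.int32(190), np.int32(25), np.int32(42), array([330.7, 211.1]))]
dir [-0.97044015 -0.2413418 ] centre 495.89972 -159.63757 ext [102.0916962  107.94138355 220.81748148 223.81214926]
perp offset -1.6286575877402356
dir from centre [-0.97278094 -0.23172667] grip [ 534.40238281 -150.46583322] grip on line [ 534.30190979 -150.08721222]
[(np.int32(163), np.int32(0), np.int32(0), np.int32(25), np.int32(13), array([12.6,  3.8]))]
[255.91510337 176.23075911] [255.85853802 172.70638791] [317.65680877 155.5363437 ]
```

Request:
move_arm --moves '[{"xyz": [15, 20, 0], "yaw": -0.08}, {"xyz": [15, 20, 0], "yaw": -0.08}, {"xyz": [15, 20, 0], "yaw": -0.08}, {"xyz": [15, 20, 0], "yaw": -0.08}, {"xyz": [15, 20, 0], "yaw": -0.08}, {"xyz": [30.1, 40.2, -2], "yaw": -0.16}, {"xyz": [30.1, 40.2, -2], "yaw": -0.16}, {"xyz": [30.1, 40.2, -2], "yaw": -0.16}]' --hand 1

```text
clock: 0.9
ee_pos: [473.7, -230.9, 218.4]
ee_rot: [2.095, 0.253, -2.095]
ft_force: [0.9, -1.5, 0.3]
opening: 0.999
```

Request:
move_arm --moves '[{"xyz": [0, 0, 0], "yaw": 0}]'

```text
clock: 1.0
ee_pos: [475.8, -226.0, 217.7]
ee_rot: [2.093, 0.261, -2.092]
ft_force: [-0.9, -1.9, -0.5]
opening: 1.001
```

Request:
move_arm --moves '[{"xyz": [5.85, 7.57, -1], "yaw": -0.01}, {"xyz": [5.85, 7.57, -2], "yaw": -0.01}, {"xyz": [5.85, 7.57, -5], "yaw": -0.01}, {"xyz": [5.85, 7.57, -6], "yaw": -0.01}, {"xyz": [5.85, 7.57, -6], "yaw": -0.01}]'

```text
clock: 1.5
ee_pos: [532.8, -150.3, 155.8]
ee_rot: [2.096, 0.253, -2.102]
ft_force: [-1.1, 0.1, -0.3]
opening: 1.001
```

```bash
python3 - <<'E'
from h import *
o=get_obs();print(o["ee_pos"],o["ee_rot"],o["ft_force"])
a=cv2.resize(grab_frame("side")[120:260,190:370],None,fx=2.2,fy=2.2);b=cv2.resize(grab_frame("top")[110:250,190:370],None,fx=2.2,fy=2.2)
cv2.imwrite("pics/c2.png",np.hstack([a,b]))
E
```

```text
[ 532.81934342 -150.2509141   155.8169815 ] [ 2.09577094  0.253174   -2.10226778] [-1.1371432   0.12673587 -0.27964793]
```

View pics/c2.png

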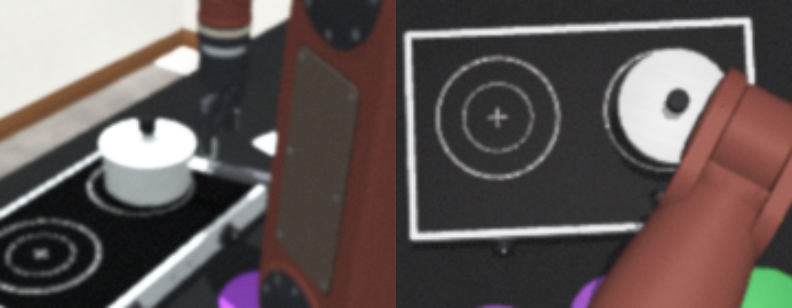

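The picture shows the gripper above the handle bar, clear of the lid and knob (side crop: knob at about (148,125), fingers at about (215,130)). Descending.

Request:
move_arm --moves '[{"xyz": [0.15, 0, -2.5], "yaw": 0}, {"xyz": [0.15, 0, -4.5], "yaw": 0}, {"xyz": [0.15, 0, -5.3], "yaw": 0}, {"xyz": [0.15, 0, -5.3], "yaw": 0}]'

```text
clock: 2.0
ee_pos: [535.0, -152.0, 105.6]
ee_rot: [2.099, 0.249, -2.099]
ft_force: [0.3, -0.0, -0.9]
opening: 0.998
```

Request:
move_arm --moves '[{"xyz": [0, 0, 0], "yaw": 0}, {"xyz": [0, 0, 0], "yaw": 0}, {"xyz": [0, 0, 0], "yaw": 0}, {"xyz": [0, 0, 0], "yaw": 0}, {"xyz": [0, 0, 0], "yaw": 0}, {"xyz": [0, 0, 0], "yaw": 0}]' --hand 0 --squeeze 30

```text
clock: 2.6
ee_pos: [535.2, -152.1, 106.3]
ee_rot: [2.1, 0.248, -2.099]
ft_force: [-2.9, 1.2, 6.5]
opening: 0.26
```

Request:
move_arm --moves '[{"xyz": [0, 0, 0], "yaw": 0}, {"xyz": [0, 0, 0], "yaw": 0}, {"xyz": [0, 0, 0], "yaw": 0}]'

```text
clock: 2.9
ee_pos: [535.3, -152.0, 106.3]
ee_rot: [2.1, 0.248, -2.098]
ft_force: [-1.3, 1.0, 3.7]
opening: 0.259
```

Request:
move_arm --moves '[{"xyz": [0, 0.3, 0], "yaw": 0}, {"xyz": [0, 1, 0], "yaw": 0}, {"xyz": [0, 2, 0], "yaw": 0}, {"xyz": [0.1, 3, 0], "yaw": 0}, {"xyz": [0.1, 4, 0], "yaw": 0}, {"xyz": [0.1, 4.7, 0], "yaw": 0}, {"xyz": [0.1, 5, 0], "yaw": 0}, {"xyz": [0.1, 5, 0], "yaw": 0}]'

```text
clock: 3.7
ee_pos: [536.4, -102.1, 106.4]
ee_rot: [2.1, 0.247, -2.098]
ft_force: [1.6, -3.4, 1.1]
opening: 0.258
```

Request:
move_arm --moves '[{"xyz": [0, 0.5, -0.03], "yaw": 0}, {"xyz": [0, 2, -0.03], "yaw": 0}, {"xyz": [0.1, 3.5, -0.03], "yaw": 0}, {"xyz": [0.1, 5, -0.03], "yaw": 0}, {"xyz": [0.2, 6.5, -0.03], "yaw": 0}, {"xyz": [0.2, 8, -0.03], "yaw": 0}, {"xyz": [0.2, 9, -0.03], "yaw": 0}, {"xyz": [0.2, 9.5, -0.03], "yaw": 0}]'

```text
clock: 4.5
ee_pos: [538.6, -7.2, 106.3]
ee_rot: [2.1, 0.246, -2.097]
ft_force: [-0.3, -8.3, 2.6]
opening: 0.256
```

```bash
python3 - <<'E'
from h import *
o=get_obs();print(o["ee_pos"],o["ee_rot"],o["ft_force"],o["ft_torque"])
a=cv2.resize(grab_frame("side")[120:260,170:350],None,fx=2.2,fy=2.2);b=cv2.resize(grab_frame("top")[110:250,190:370],None,fx=2.2,fy=2.2)
cv2.imwrite("pics/c3.png",np.hstack([a,b]))
E
```

```text
[538.60426817  -7.21162015 106.29906579] [ 2.09958661  0.24553694 -2.09743963] [-0.25173408 -8.27579188  2.57414221] [-1.54154861  0.14166434 -0.67204888]
```

View pics/c3.png

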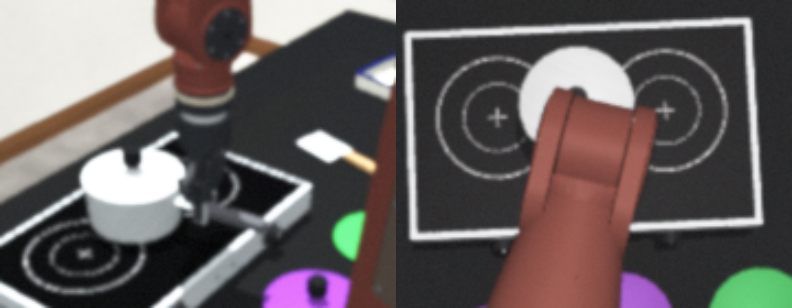

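```bash
cat >> h.py <<'E'
def lid(cu,cv,z=143,r=32):
    "lid centre by circle fit on the bright disc's hull edge near (cu,cv); keeps points well away from the arm (upper half)"
    g=grab_frame("top").mean(2); m=np.zeros(g.shape,np.uint8)
    m[cv-r:cv+r,cu-r:cu+r]=g[cv-r:cv+r,cu-r:cu+r]>150
    m=cv2.morphologyEx(m,cv2.MORPH_OPEN,np.ones((7,7),np.uint8))
    c=max(cv2.findContours(m,0,cv2.CHAIN_APPROX_NONE)[0],key=cv2.contourArea)[:,0].astype(float)
    c=c[c[:,1]<cv]
    w=np.array([onz("top",*p,z)[:2] for p in c])
    from scipy.optimize import least_squares
    s=least_squares(lambda q:np.hypot(w[:,0]-q[0],w[:,1]-q[1])-q[2],[*w.mean(0),77],loss="soft_l1");return s.x,len(c)
E
python3 - <<'E'
from h import *
print(lid(272,157))
o=get_obs();print(o["ee_pos"])
E
```

```text
(array([696.95903779,   9.19327925,  49.68572616]), 110)
[538.73404644  -7.14616989 106.26529674]
```

```bash
python3 - <<'E'
from h import *
g=grab_frame("top").mean(2)
for v in range(124,160,3):
    r=g[v,235:320]>120; u=np.where(r)[0]+235
    if len(u): 
        a=onz("top",u[0]-.5,v,140);b=onz("top",u[-1]+.5,v,140)
        print(v,u[0],u[-1],len(u),((a+b)/2)[:2].round(1),abs(a[1]-b[1]).round(1))
E
```

```text
124 235 274 40 [763.8  61.5] 119.9
133 261 319 33 [733.9 -44.2] 176.8
136 240 300 37 [726.2  15.9] 182.5
139 248 295 44 [716.9  11.6] 143.6
142 250 293 44 [707.8  11.8] 131.5
145 248 295 48 [698.7  12.1] 143.4
148 247 296 50 [689.7  12.3] 149.3
151 245 297 39 [680.6  14. ] 158.2
154 246 298 36 [671.5  11.2] 158.1
157 246 297 24 [662.4  12.9] 155.0
```

Request:
move_arm --moves '[{"xyz": [0, 0, -0.02], "yaw": 0}, {"xyz": [0, 1, -0.02], "yaw": 0}, {"xyz": [0, 2.5, -0.02], "yaw": 0}, {"xyz": [0, 4, -0.02], "yaw": 0}, {"xyz": [0, 5.5, -0.02], "yaw": 0}, {"xyz": [0, 7, -0.02], "yaw": 0}, {"xyz": [0, 8, -0.02], "yaw": 0}, {"xyz": [0, 8.5, -0.02], "yaw": 0}]' --squeeze 60

```text
clock: 5.5
ee_pos: [538.8, 77.4, 106.4]
ee_rot: [2.1, 0.245, -2.097]
ft_force: [-1.1, -9.8, 4.6]
opening: 0.239
```

Request:
move_arm --moves '[{"xyz": [0, 0.8, 0], "yaw": 0}, {"xyz": [0, 1.8, 0], "yaw": 0}, {"xyz": [0, 2.6, 0], "yaw": 0}, {"xyz": [0, 3, 0], "yaw": 0}, {"xyz": [0, 3, 0], "yaw": 0}]'

```text
clock: 6.0
ee_pos: [538.9, 107.1, 106.4]
ee_rot: [2.1, 0.244, -2.097]
ft_force: [1.3, -4.6, 2.9]
opening: 0.239
```

```bash
python3 - <<'E'
from h import *
o=get_obs();print(o["ee_pos"],o["ee_rot"],o["ft_force"],o["ft_torque"])
f=grab_frame("top");g=f.mean(2)
for v in range(124,175,3):
    r=g[v,203:275]>120; u=np.where(r)[0]+203
    if len(u): 
        a=onz("top",u[0]-.5,v,140);b=onz("top",u[-1]+.5,v,140)
        print(v,u[0],u[-1],len(u),((a+b)/2)[:2].round(1),abs(a[1]-b[1]).round(1))
a=cv2.resize(grab_frame("side")[150:290,130:310],None,fx=2.2,fy=2.2);b=cv2.resize(f[110:250,190:370],None,fx=2.2,fy=2.2)
cv2.imwrite("pics/c4.png",np.hstack([a,b]))
E
```

```text
[538.91544756 107.12172949 106.43363836] [ 2.09970878  0.24375652 -2.09684406] [ 1.26238289 -4.55702148  2.86830858] [-0.97511357 -0.26954692 -0.54130429]
124 203 274 72 [765.  109.4] 215.6
133 224 242 19 [737.9 126.4] 56.8
136 218 247 30 [728.9 128. ] 89.6
139 215 251 37 [719.7 126.7] 110.5
142 212 254 43 [710.6 126.8] 128.3
145 210 257 48 [701.5 125.5] 143.2
148 209 259 50 [692.4 124.2] 152.1
151 208 260 46 [683.3 124.3] 157.9
154 207 262 44 [674.2 123. ] 166.8
157 219 263 22 [664.7 103.8] 134.0
160 250 263 10 [654.5  57.9] 41.7
163 251 258 8 [645.6  64. ] 23.8
166 252 263 7 [636.3  55.3] 35.7
169 252 263 7 [627.3  55.5] 35.7
172 252 262 5 [618.4  57.1] 32.7
```

View pics/c4.png

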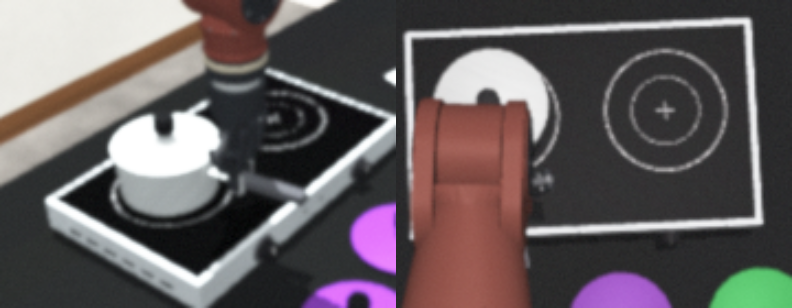

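Pan is at about (665, 126.5), zone centre (661.5, 127): about 4 mm off with 21 mm allowed. Side crop shows the pan level at (165,165), lid on, with the ring visible around the base. Releasing and rising.

Request:
move_arm --moves '[{"xyz": [0, 0, 0], "yaw": 0}, {"xyz": [0, 0, 0], "yaw": 0}, {"xyz": [0, 0, 0], "yaw": 0}, {"xyz": [0, 0, 0], "yaw": 0}, {"xyz": [0, 0, 0], "yaw": 0}, {"xyz": [0, 0, 0], "yaw": 0}, {"xyz": [0, 0, 0], "yaw": 0}]' --hand 1

```text
clock: 6.8
ee_pos: [538.9, 107.1, 106.4]
ee_rot: [2.1, 0.244, -2.097]
ft_force: [-0.6, -0.1, 0.9]
opening: 1.003
```

Request:
move_arm --moves '[{"xyz": [0, 0, 1], "yaw": 0}, {"xyz": [0, 0, 4], "yaw": 0}, {"xyz": [0, 0, 8], "yaw": 0}, {"xyz": [0, 0, 12], "yaw": 0}, {"xyz": [-3, -8, 14], "yaw": 0}, {"xyz": [-5, -12, 14], "yaw": 0}, {"xyz": [-7, -16, 14], "yaw": 0}, {"xyz": [-7, -16, 14], "yaw": 0}]'

```text
clock: 7.6
ee_pos: [467.8, -55.3, 247.8]
ee_rot: [2.102, 0.241, -2.096]
ft_force: [0.6, -0.1, 0.6]
opening: 1.002
```

```bash
python3 - <<'E'
from h import *
o=get_obs();print(o["ee_pos"],o["ee_rot"],o["ft_force"],o["opening"])
f=grab_frame("top");s=grab_frame("side");cv2.imwrite("pics/t5.png",f);cv2.imwrite("pics/s5.png",s)
g=f.mean(2)
m=(g[130:200,203:275]>110).astype(np.uint8)
m=cv2.morphologyEx(m,cv2.MORPH_OPEN,np.ones((7,7),np.uint8));c=max(cv2.findContours(m,0,1)[0],key=cv2.contourArea);e=cv2.fitEllipse(c)
ec=np.array(e[0])+[203,130];print("lid",e,onz("top",*ec,142))
k=cents(g[140:180,215:260]<70);k=[(t[0],t[5]+[215,140]) for t in k];print("knob",[(a,p,onz("top",*p,180).round(1)) for a,p in k])
p=np.array([*onz("top",*ec,142)[:2],174]);print("side pred knob",proj("side",p))
a=cv2.resize(s[150:290,130:310],None,fx=2.2,fy=2.2);b=cv2.resize(f[110:250,190:370],None,fx=2.2,fy=2.2)
cv2.imwrite("pics/c5.png",np.hstack([a,b]))
E
```

```text
[467.80561281 -55.34152969 247.81459316] [ 2.10155257  0.2413485  -2.09601933] [ 0.57840049 -0.12916251  0.60581943] 1.0018147987115593
lid ((30.302627563476562, 30.423564910888672), (50.345237731933594, 61.55895233154297), 168.94180297851562) [654.54161129 126.74661336 142.        ]
knob [(np.int32(21), array([257.3, 141.7]), array([701. ,  52.7, 180. ])), (np.int32(68), array([231.4, 155.8]), array([661.3, 128.5, 180. ])), (np.int32(57), array([256. , 173.9]), array([606.7,  58.4, 180. ]))]
side pred knob [205.58953415 206.43090307]
```

View pics/c5.png

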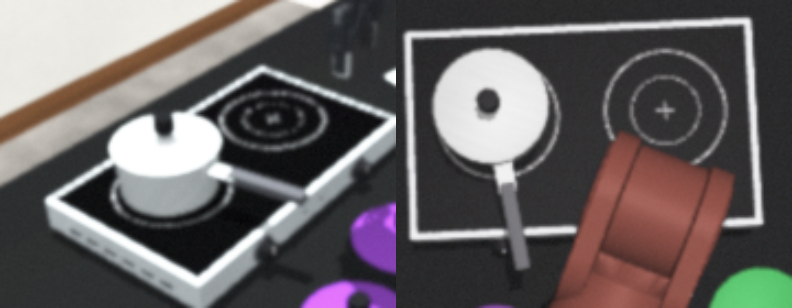

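```bash
python3 - <<'E'
from h import *
s=cv2.imread("pics/s5.png").mean(2)
k=[(t[0],t[5]+[190,190]) for t in cents(s[190:218,190:220]<70)];print(k)
for z in (164,174,188): print(z,proj("side",[661,128,z]))
# triangulate
o1,d1=ray("top",231.4,155.8)
for _,p in k:
    o2,d2=ray("side",*p);t=np.linalg.lstsq(np.c_[d1,-d2],o2-o1,rcond=None)[0];print(o1+d1*t[0],o2+d2*t[1])
f=cv2.imread("pics/t5.png").mean(2)
# pan-base ellipse in side: rays at ring
m=(f[130:172,205:262]>120).astype(np.uint8);c=max(cv2.findContours(cv2.morphologyEx(m,cv2.MORPH_OPEN,np.ones((7,7),np.uint8)),0,1)[0],key=cv2.contourArea)[:,0]+[205,130]
w=np.array([onz("top",*p,142)[:2] for p in c]);(x,y),r=cv2.minEnclosingCircle(w.astype(np.float32));print(x,y,r)
E
```

```text
[(np.int32(244), array([207. , 198.3]))]
164 [204.09920734 208.61025499]
174 [203.80987253 205.90873836]
188 [203.40020437 202.08367037]
[656.76771592 126.24198207 203.8281089 ] [650.77499706 121.07207606 202.18618318]
663.4610595703125 127.2982406616211 80.4364242553711
```

Request:
move_arm --moves '[{"xyz": [19.3, 18.3, -0.5], "yaw": 0}, {"xyz": [19.3, 18.3, -0.5], "yaw": 0}, {"xyz": [19.3, 18.3, -0.5], "yaw": 0}, {"xyz": [19.3, 18.3, -0.5], "yaw": 0}, {"xyz": [19.3, 18.3, -0.5], "yaw": 0}, {"xyz": [19.3, 18.3, -0.5], "yaw": 0}, {"xyz": [19.3, 18.3, -0.5], "yaw": 0}, {"xyz": [19.3, 18.3, -0.5], "yaw": 0}]'

```text
clock: 8.5
ee_pos: [660.8, 127.9, 242.9]
ee_rot: [2.102, 0.24, -2.097]
ft_force: [0.9, 0.5, -0.8]
opening: 0.999
```

Request:
move_arm --moves '[{"xyz": [0, 0, -0.5], "yaw": 0}]'

```text
clock: 8.6
ee_pos: [660.7, 127.3, 239.3]
ee_rot: [2.104, 0.239, -2.095]
ft_force: [0.4, 0.0, 0.3]
opening: 1.0
```

Request:
move_arm --moves '[{"xyz": [0, 0.05, -2], "yaw": 0}, {"xyz": [0, 0.05, -4], "yaw": 0}, {"xyz": [0, 0.05, -6], "yaw": 0}, {"xyz": [0, 0.05, -7.2], "yaw": 0}, {"xyz": [0, 0.05, -8], "yaw": 0}, {"xyz": [0, 0.05, -8], "yaw": 0}]'

```text
clock: 9.2
ee_pos: [660.1, 127.5, 158.7]
ee_rot: [2.103, 0.238, -2.097]
ft_force: [0.6, 0.5, 0.3]
opening: 0.999
```

```bash
python3 - <<'E'
from h import *
o=get_obs();print(o["ee_pos"],o["ee_rot"],o["ft_force"],o["opening"])
s=grab_frame("side")
cv2.imwrite("pics/c6.png",cv2.resize(s[140:270,120:300],None,fx=4,fy=4,interpolation=cv2.INTER_CUBIC))
E
```

```text
[660.12404173 127.49142728 158.72505209] [ 2.103447    0.23839196 -2.09656375] [0.56137209 0.52418033 0.30927239] 0.9992494102924304
```

View pics/c6.png

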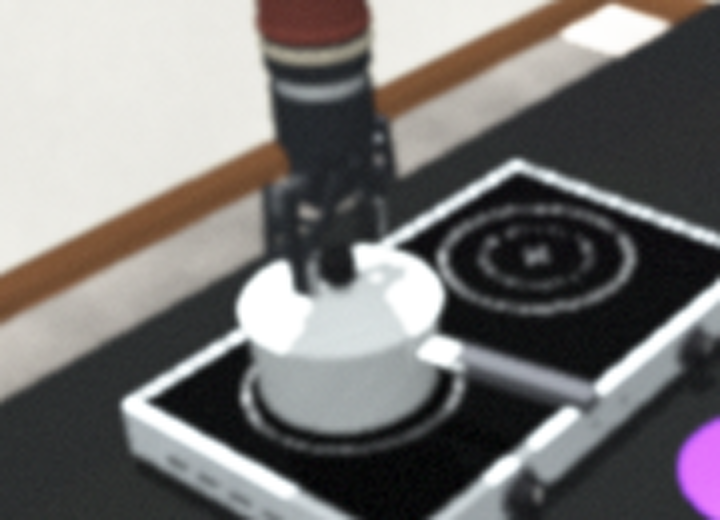

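The knob (crop (335,265)) stands between the fingers, with the lid seated and the base inside the ring. Closing.

Request:
move_arm --moves '[{"xyz": [0, 0, -0.4], "yaw": 0}, {"xyz": [0, 0, -0.4], "yaw": 0}, {"xyz": [0, 0, -0.4], "yaw": 0}, {"xyz": [0, 0, -0.4], "yaw": 0}, {"xyz": [0, 0, -0.4], "yaw": 0}, {"xyz": [0, 0, -0.4], "yaw": 0}, {"xyz": [0, 0, -0.4], "yaw": 0}, {"xyz": [0, 0, -0.4], "yaw": 0}]' --hand 0 --squeeze 50

```text
clock: 10.05
ee_pos: [660.9, 127.6, 156.3]
ee_rot: [2.105, 0.238, -2.094]
ft_force: [-1.1, -0.1, 5.4]
opening: 0.36
```

Request:
move_arm --moves '[{"xyz": [0, 0, 0], "yaw": 0}, {"xyz": [0, 0, 0], "yaw": 0}]'

```text
clock: 10.25
ee_pos: [660.9, 127.6, 156.3]
ee_rot: [2.106, 0.238, -2.094]
ft_force: [-0.6, -0.2, 2.6]
opening: 0.355
```

Request:
move_arm --moves '[{"xyz": [0, 0, 0.3], "yaw": 0}, {"xyz": [0, 0, 0.6], "yaw": 0}, {"xyz": [0, 0, 1], "yaw": 0}, {"xyz": [0, 0, 1.5], "yaw": 0}, {"xyz": [0, 0, 2.2], "yaw": 0}, {"xyz": [0, 0, 3], "yaw": 0}, {"xyz": [0, 0, 3.8], "yaw": 0}, {"xyz": [0, 0, 4.2], "yaw": 0}]'

```text
clock: 11.05
ee_pos: [661.3, 127.6, 199.8]
ee_rot: [2.107, 0.238, -2.093]
ft_force: [0.0, 0.6, -2.5]
opening: 0.357
```

Request:
move_arm --moves '[{"xyz": [0, 0, 0.5], "yaw": 0}, {"xyz": [0, 0, 1.3], "yaw": 0}, {"xyz": [0, 0, 2.2], "yaw": 0}, {"xyz": [0, 0, 3], "yaw": 0}, {"xyz": [0, 0, 3.6], "yaw": 0}, {"xyz": [0, 0, 4], "yaw": 0}, {"xyz": [0, 0, 4], "yaw": 0}, {"xyz": [0, 0, 4], "yaw": 0}]'

```text
clock: 11.85
ee_pos: [661.3, 127.6, 239.5]
ee_rot: [2.107, 0.238, -2.093]
ft_force: [-0.2, -0.3, -2.4]
opening: 0.356
```

```bash
python3 - <<'E'
from h import *
o=get_obs();print(o["ee_pos"],o["ee_rot"],o["ft_force"],o["opening"],o["joint_vel"].round(3))
s=grab_frame("side");t=grab_frame("top");cv2.imwrite("pics/s7.png",s);cv2.imwrite("pics/t7.png",t)
cv2.imwrite("pics/c7.png",np.hstack([cv2.resize(q,None,fx=2.2,fy=2.2) for q in (s[110:270,120:300],t[110:270,190:370])]))
E
```

```text
[661.28005187 127.63130243 239.53789536] [ 2.10668454  0.23823479 -2.09289965] [-0.18754511 -0.28109516 -2.44738082] 0.3562151497210371 [ 0.001  0.001 -0.009 -0.002 -0.     0.001]
```

View pics/c7.png

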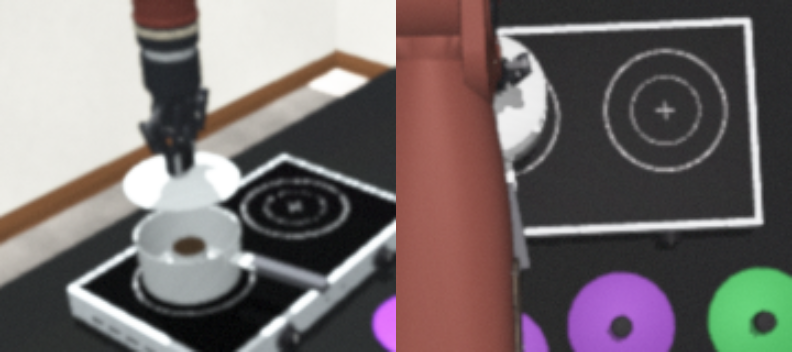

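Side crop: lid at (183,182), held above the open pan; pan rim at (188,235), core visible, base inside the ring. One numeric check on level and height, then I hand in.

Request:
move_arm --moves '[{"xyz": [0, 0, 0], "yaw": 0}, {"xyz": [0, 0, 0], "yaw": 0}, {"xyz": [0, 0, 0], "yaw": 0}, {"xyz": [0, 0, 0], "yaw": 0}]'

```text
clock: 12.35
ee_pos: [661.1, 127.7, 239.2]
ee_rot: [2.106, 0.238, -2.093]
ft_force: [-0.1, -0.2, -1.8]
opening: 0.358
```

```bash
python3 - <<'E'
from h import *
s=grab_frame("side");g=s.mean(2)
x0,y0=170,175;m=(g[y0:208,x0:240]>150).astype(np.uint8)
# lid extreme points vs. prediction for a level 155 mm disc at rim height 140+83
th=np.linspace(0,2*np.pi,180)
for z in (218,223,228):
    P=np.array([proj("side",[661+77.5*np.cos(t),128+77.5*np.sin(t),z]) for t in th])
    i,j,k=P[:,0].argmin(),P[:,0].argmax(),P[:,1].argmax();print(z,P[i].round(1),P[j].round(1),P[k].round(1))
c=max(cv2.findContours(m,0,1)[0],key=cv2.contourArea)[:,0]+[x0,y0]
for i in(c[:,0].argmin(),c[:,0].argmax(),c[:,1].argmax()):print(c[i])
o=get_obs();print(o["clock"],o["ee_pos"],o["ft_force"],o["ft_torque"],R.from_rotvec(o["ee_rot"]).as_matrix()[:,0])
E
```

```text
218 [176.3 196.1] [228.2 192.5] [199.2 207.6]
223 [176.1 194.6] [228.1 191.1] [199.  206.2]
228 [175.8 193.2] [228.  189.7] [198.9 204.7]
[170 196]
[239 188]
[170 207]
12.4 [661.12480982 127.66463843 239.24799812] [-0.6989973   0.29401258 -2.77811708] [-0.01252743  0.05745876  0.05173665] [ 0.0062526  -0.00128658 -0.99997962]
```

```bash
python3 -c "
from workcell import *
job_done();print(get_obs()['clock'])"
```

```text
the job is handed in; nothing more can be done
the job is handed in; nothing more can be done
```

I slid the pan by its handle across the glass to the free zone and let go. I then lifted the lid by its knob straight up and handed in while holding it there, at about 12.4 s.

**Pan:** its centre measured about (661–665, 127), against a zone centre of (661.5, 127). That puts it within about 4 mm, with 21 mm allowed. The lid was on throughout the slide. The handle turned about 0.08 rad in the pads on the way, and I corrected for that when placing the pan.

**Lid:** it was raised 83 mm, so its rim plane is about 8.3 cm above the pan's rim and the bottom of its plug about 7.7 cm. The tool was tilted about 0.006 rad, and the wrist load was 2–3 N, which fits the lid's weight. The highest wrist force I saw was about 11 N.

**Checks that failed or disagreed:**
- The automatic outline of the lid in the last side picture ran into the bright wall behind it, so I could not use it. Edge points I read from the picture by eye agree to 1–3 px with a level lid at that height.
- An earlier two-view fix on the knob failed in the same way. I used the top-view position instead, and the grasp confirmed it.
- One early lid circle fit came out with the wrong radius, so I dropped it.

I did not touch the tins, the spatula or the look-alikes. The last picture did not take in the tins or the spatula.

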